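Shut down the valve amplifier

ROBOT

A 7-joint arm with a two-finger parallel gripper is mounted at the origin on the work surface. World frame = base frame: x ahead of the robot, y to its left, z up, the work surface at z = 0. Lengths are in m, angles in rad, forces in N, time in s.
With the tool pointing down it reaches from about 0.4 to 0.875 m from the base axis. Payload 19.3 kg.
Tool frame: the origin (TCP) lies on the centre line of the jaws, within the pads' length; the fingertips stand 8 mm ahead of it and the grasp point (between the pads) lies 11 mm behind it (bot.tip_extent is the distance from the TCP to the fingertips, in m); x points along the fingers, y is the direction in which the jaws open and shut, and the axes are right-handed (so a half turn about x gives the same grasp; the last joint's range is limited). The gripper opens to 85 mm and grips with 20 to 120 N. Pads are 22 mm wide; open, the fingers measure 114 mm over their backs; the gripper's body (76 mm by 85 mm) begins 54 mm behind the grasp point. The pads swing forward as they close: fully open they stand 13 mm farther back than shut.
Start: joints at [1.131, 0.521, -0.036, 1.599, 0.021, 1.021, -0.113], TCP at [0.226, -0.583, 0.239] pointing down, gripper open.
Joint ranges: [-2.91, 2.91], [-0.3, 2.13], [-1.5, 1.42], [0.17, 2.43], [-1.26, 4.41], [0.16, 1.93], [-2.52, 2.52]. Speed limits (rad/s): [1.89, 1.89, 2.39, 2.39, 3.01, 3.01, 3.01].

INTERFACE

Orientations are given as [roll, pitch, yaw] about the fixed x, y, z axes, in that order (R = Rz(yaw) Ry(pitch) Rx(roll)).
In Python, from workcell import sensors, imaging, order, bot gives the robot as it stands.
- The arm moves only by the tool arm_command, never from a script. Its argument "commands" is a list of rows, each an object of numbers: "dx", "dy", "dz": the shift along the tool's x, y, z in cm; "twist": the turn about the tool's x in rad. A call has 1 to 12 rows; each row is the pose to reach, as a shift and turn from the pose measured when the call began, along the tool's axes at that moment; what a row does not reach only later rows make up. A row lasts 1/12 s, in which the tool goes at most 41.7 mm and 7.16 degrees, less where a joint would pass 70% of its speed; a pose out of reach is approached as far as the arm can. A call with a gripper value outside its range is refused whole. "grip" is the closure, from -1 (fully open) to 1 (shut), set as the call begins (left out, the last holds). The fingers move at their own pace and stop on an object; "squeeze" is the grip in N (left out, the last holds). Time passes only in rows, so rows that repeat a pose let the fingers close. It gives the time, the measured TCP pose, the force and the opening at its end, in the units of the state.
- sensors.observe(): the state, without advancing time (a new reading comes with each control period).
- imaging.grab_frame(name): name is "scene" or "top" or "wrist"; returns the picture (400x640x3 uint8, red, green, blue); there is no depth.
- imaging.camera_info(name): a dict with "fx", "fy", "cx", "cy" (pixels), "origin" and "attitude" of the camera in the world. Camera axes: x right, y down, z forward; pixel columns grow to the right and rows downward; lengths in m; the calibration is good to about 2 mm. A picture is of the moment at which its call begins: read the wrist's pose just before it. camera_info takes no time and is no camera call; for the wrist camera it gives the pose at the moment of the call.
- order.job_done(): hands the job in, once; it reports no verdict.
The state is a dict: "clock": time; "qpos": joint angles; "qd": joint speeds; "joint_efforts": joint torques, N m; "position": TCP position; "tool_rot": TCP orientation; "force": force on the tool from outside, world axes, zero at the start; "moment": the same for the moment, N m; "grip_width": finger opening in m.
Only numpy, scipy, OpenCV 4.12 (cv2) and the standard library are available. Lean on these libraries where they do the work, as an engineer would, in place of code of your own. Each camera call takes 0.05 s, during which the arm holds its last target.

TASK

The valve amplifier on the bench has finished its test: shut it down in the proper order, first flipping its standby switch over to standby, and only then its mains switch over to off. Both levers now lean towards the grille and must end leaning fully the other way, towards the panel's rear edge; the mains switch is the one next to the pilot lamp, the standby switch is between it and the knobs. Leave the bright switch (at the other end of the panel, by the input jack) as it is set, and the multimeter, the effects pedal and the screwdriver lying beside and on the amplifier where they are.

Things in the scene. Friction and masses are not known exactly. Their poses are not given: they have to be found in the camera images.
- amp: Small valve guitar amplifier, teal box 210 mm (its x) by 350 mm (its y), top 150 mm above the table; heavy, does not move. Origin: centre of its underside, on the table, z up. Its +x side has the grille (front), its -x side is the rear, nearest the robot. A strap handle 22 mm high runs along y on its top at x = +45 mm.
- panel (a point): Centre of the black control panel, 66 by 312 mm, flat on the amplifier's top: (-55, 0, 152) mm in its frame, same axes. In one row along y, mm from here: pilot lamp (amber jewel, 12 high) +136, mains switch +92, standby switch +37, three knobs (22 across, 17 high) -20, -52, -84, bright switch -114, input jack -140.
- mains (a joint): Joint of the mains switch, rad, about the amplifier's y: +0.28 leans fully to its +x (the grille), -0.28 fully to its -x (the rear edge), 0 upright. Spring over centre: it rests only at the two ends, about 3 N at the lever's end moves it off an end, and 0.02 rad past upright it snaps across. Starts on, at the + end; off is the - end.
- standby (a joint): Joint of the standby switch, rad, about the amplifier's y: +0.28 leans fully to its +x (the grille), -0.28 fully to its -x (the rear edge), 0 upright. Spring over centre: it rests only at the two ends, about 3 N at the lever's end moves it off an end, and 0.02 rad past upright it snaps across. Starts at play, at the + end; standby is the - end.
- bright (a joint): Joint of the bright switch, rad, about the amplifier's y: +0.28 leans fully to its +x (the grille), -0.28 fully to its -x (the rear edge), 0 upright. Spring over centre: it rests only at the two ends, about 3 N at the lever's end moves it off an end, and 0.02 rad past upright it snaps across. Starts at the - end, to be left there.
- mains_tip (a point): Rounded end of the lever of the mains switch, on the lever's axis: a bat toggle, chrome lever 24 mm long from its pivot, 4 mm thick there and 7 mm near its end, in a 12 mm bushing 8 mm high. Pivot at (-55, 92, 158) mm in the amplifier's frame, 6 mm above the panel face; the lever's end is 30 mm above it. It is the toggle next to the pilot lamp.
- standby_tip (a point): Rounded end of the lever of the standby switch, on the lever's axis: a bat toggle, chrome lever 24 mm long from its pivot, 4 mm thick there and 7 mm near its end, in a 12 mm bushing 8 mm high. Pivot at (-55, 37, 158) mm in the amplifier's frame, 6 mm above the panel face; the lever's end is 30 mm above it. It is the toggle between the mains switch and the knobs.
- bright_tip (a point): Rounded end of the lever of the bright switch, on the lever's axis: a bat toggle, chrome lever 24 mm long from its pivot, 4 mm thick there and 7 mm near its end, in a 12 mm bushing 8 mm high. Pivot at (-55, -114, 158) mm in the amplifier's frame, 6 mm above the panel face; the lever's end is 30 mm above it. It is the toggle at the far side of the knobs, by the input jack.
- multimeter_mid (a point): Middle of a bystander: yellow hand-held multimeter, 180 x 88 x 46 mm, lying beside the amplifier.
- pedal_mid (a point): Middle of a bystander: bare aluminium guitar effects pedal, 112 x 61 x 31 mm with three knobs, beside the amplifier's input end.
- driver_mid (a point): Middle of a bystander: small screwdriver, 113 mm long, lying on top of the amplifier near its grille edge.

How it is judged:
By the outcome, as a careful person would: the job done as asked, in the order asked, and still so for the second after the job is handed in, with the robot touching nothing.
It also fails if it takes over 38 s, if anything falls off the work surface, if the arm or the gripper's body presses on something with over 40 N, if the wrist force passes 120 N, or if a joint passes its speed limit or range.

## Working session

There is one attempt and no reset: what is moved stays moved. The work goes in short steps, Python scripts to look and compute and a tool call to move; the robot and the scene stay as the last step left them, time stands still between calls to the robot, and variables do not carry over. Pictures are saved under pics/ and viewed, and the job is handed in when it is done.

Besides the shell and the picture viewer there is one more tool, called as name([rows], argument=value, ...), one row to a line, values as JSON. arm_command: Moves the arm, as the interface text tells. Its arguments: {"type":"object","properties":{"commands":{"type":"array"},"grip":{"type":"number"},"squeeze":{"type":"number"}},"required":["commands"]}

```bash
ls; mkdir -p pics; python3 - <<'E'
from workcell import sensors, imaging, order, bot
import cv2
print(sensors.observe())
for n in ["scene","top"]:
    print(n,imaging.camera_info(n))
    cv2.imwrite(f"pics/{n}0.png",imaging.grab_frame(n)[:,:,::-1])
print([a for a in dir(bot) if a[0]!='_'])
E
```

```text
pics
{'clock': 0.0, 'qpos': array([ 1.13081591,  0.52202656, -0.03631335,  1.59996897,  0.02121685,
        1.02110882, -0.11278739]), 'qd': array([-1.18133991e-03, -9.72171206e-04,  9.47305493e-05, -2.25943436e-04,
       -4.45939722e-04, -3.79457542e-04, -1.59516526e-03]), 'joint_efforts': array([ 7.90771392e-04, -9.27108407e+01,  1.97929189e+00, -3.69936311e+01,
        1.76413829e-02,  7.95203377e-03, -9.38050653e-05]), 'position': array([ 0.22572363, -0.58247908,  0.23873205]), 'tool_rot': array([-1.48085783,  1.56967001,  2.0305138 ]), 'force': array([ 0.42765777, -0.56026183,  0.63903784]), 'moment': array([0.04452135, 0.00652327, 0.04116072]), 'grip_width': 0.08570991481026495}
scene {'fx': 378.92676483084114, 'fy': 378.92676483084114, 'cx': 318.63194925113294, 'cy': 198.76824260208832, 'origin': array([ 1.25490857, -0.30109358,  0.79618905]), 'attitude': array([-2.35319881,  0.01225421,  1.13202537])}
top {'fx': 382.9042153686836, 'fy': 382.9042153686836, 'cx': 316.38282043753526, 'cy': 205.26292052108846, 'origin': array([ 0.56674688, -0.01629276,  0.95143959]), 'attitude': array([-3.09117472,  0.00796463, -1.5906116 ])}
['IKError', 'tip_extent']
```

View pics/scene0.png

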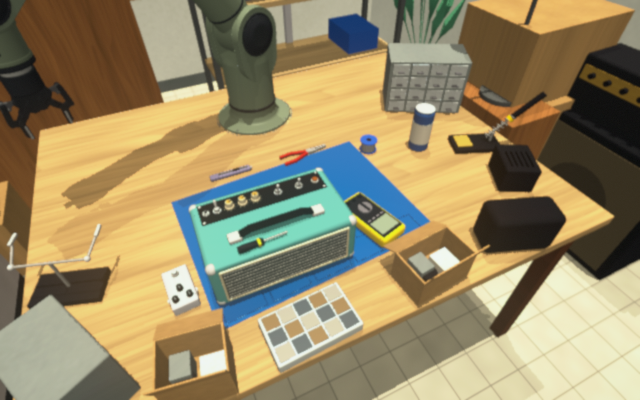

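View pics/top0.png

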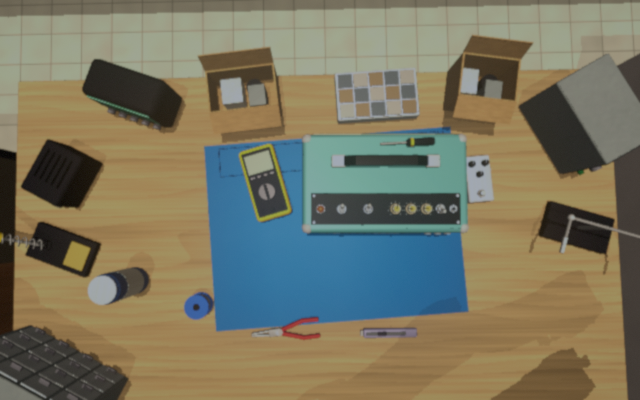

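Top view: the amp spans about (303,136)–(466,233). The panel row is at v≈209: lamp (320,209), mains (342,209), standby (368,209), knobs 396–427, bright (440,209). I'll zoom in for an accurate fit.

```bash
python3 - <<'E'
import cv2
a=cv2.imread('pics/top0.png')[125:245,295:475]
cv2.imwrite('pics/topz.png',cv2.resize(a,None,fx=4.4,fy=4.4,interpolation=cv2.INTER_CUBIC))
a=cv2.imread('pics/scene0.png')[160:305,180:365]
cv2.imwrite('pics/scz.png',cv2.resize(a,None,fx=4,fy=4,interpolation=cv2.INTER_CUBIC))
E
```

```text
(no output)
```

View pics/topz.png

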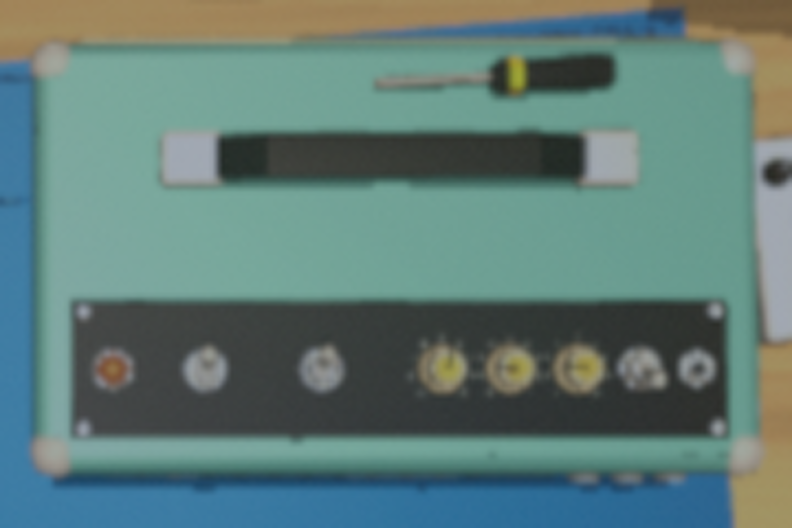

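View pics/scz.png

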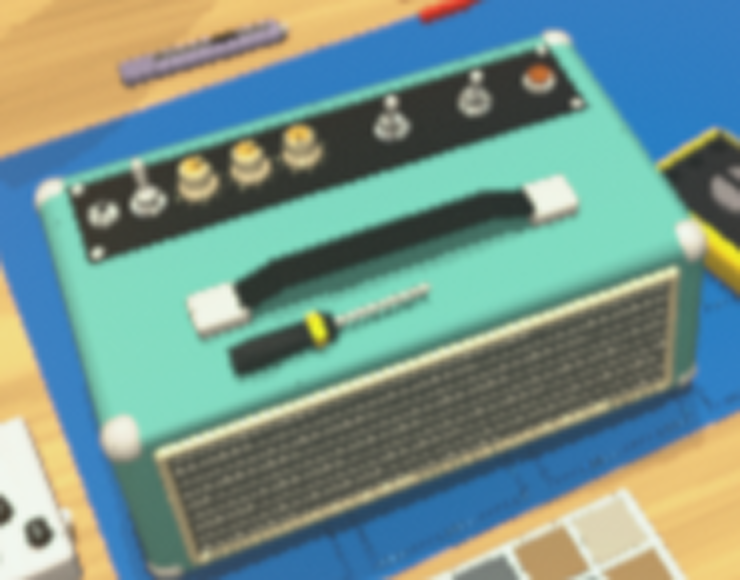

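Panel corners in the top zoom are (72,301), (724,301), (728,436) and (72,436). In the scene zoom they are (70,186), (92,262), (588,104) and (547,45). The on-levers lean up in the picture, towards the grille. Fitting the pose next.

```bash
cat > h.py <<'E'
import numpy as np
from scipy.spatial.transform import Rotation as R
from scipy.optimize import least_squares
from workcell import sensors, imaging, order, bot
def proj(ci,P):
    Rc=R.from_euler('xyz',ci['attitude']).as_matrix()
    p=(np.atleast_2d(P)-ci['origin'])@Rc
    return np.c_[ci['fx']*p[:,0]/p[:,2]+ci['cx'],ci['fy']*p[:,1]/p[:,2]+ci['cy']]
def amp(q,P):
    return R.from_euler('z',q[2]).apply(np.atleast_2d(P))+[q[0],q[1],0]
E
python3 - <<'E'
from h import *
pan=lambda dx,dy,z=.152:[-.055+dx,dy,z]
T={ (72,301):pan(.033,.156),(724,301):pan(.033,-.156),(728,436):pan(-.033,-.156),(72,436):pan(-.033,.156),
 (113,370):pan(0,.136,.158),(205,371):pan(0,.092,.158),(322,371):pan(0,.037,.158),(442,369):pan(0,-.02,.169),(511,369):pan(0,-.052,.169),(580,369):pan(0,-.084,.169)}
S={(70,186):pan(-.033,-.156),(92,262):pan(.033,-.156),(588,104):pan(.033,.156),(547,45):pan(-.033,.156)}
def px(u,o,f): return [(u[0]+.5)/f-.5+o[0],(u[1]+.5)/f-.5+o[1]]
t=np.array([px(k,(295,125),4.4) for k in T]);s=np.array([px(k,(180,160),4) for k in S])
ct,cs=imaging.camera_info('top'),imaging.camera_info('scene')
PT,PS=np.array(list(T.values())),np.array(list(S.values()))
for w in [(1,0),(0,1),(1,1)]:
    f=lambda q:np.r_[w[0]*(proj(ct,amp(q,PT))-t).ravel(),w[1]*(proj(cs,amp(q,PS))-s).ravel()]
    r=least_squares(f,[.6,0,0]);print(w,r.x,np.abs(r.fun).max())
    if w==(1,1):print(r.fun.reshape(-1,2).round(2))
q=r.x
for n,y in [('mains',.092),('standby',.037)]: print(n,amp(q,[[-.055,y,.158],[-.055+.024*np.sin(.28),y,.158+.024*np.cos(.28)]]))
o=sensors.observe();print(R.from_euler('xyz',o['tool_rot']).as_matrix().round(4))
E
```

```text
(1, 0) [ 0.65220562 -0.15436212 -0.019215  ] 1.001825387500503
(0, 1) [ 0.65179948 -0.15038294 -0.01818761] 0.6989569682071988
(1, 1) [ 0.652219   -0.15351568 -0.019743  ] 1.767794493884594
[[-1.34 -0.07]
 [-0.11 -0.18]
 [-0.42  0.79]
 [-1.37  0.8 ]
 [-1.1  -0.13]
 [-0.79 -0.37]
 [-0.82 -0.38]
 [ 0.52 -0.16]
 [ 0.54 -0.17]
 [ 0.57 -0.17]
 [-1.77  0.51]
 [-1.58  0.59]
 [-0.37  0.7 ]
 [-0.75 -0.22]]
mains [[ 0.59904596 -0.06044782  0.158     ]
 [ 0.6056772  -0.06057875  0.18106533]]
standby [[ 0.59796016 -0.1154371   0.158     ]
 [ 0.60459141 -0.11556803  0.18106533]]
[[-4.000e-04  3.614e-01 -9.324e-01]
 [ 9.000e-04 -9.324e-01 -3.614e-01]
 [-1.000e+00 -1.000e-03  1.000e-04]]
```

The two views agree to about 4 mm in y and under 1 mm in x. Plan: close the gripper, come down on the grille side of each lever with the pad face square to x, push towards -x, back off, and lift. Now a helper for tool-frame shifts.

```bash
cat >> h.py <<'E'
def go(x,y,z,yaw=None):
    o=sensors.observe();M=R.from_euler('xyz',o['tool_rot']).as_matrix()
    d=M.T@(np.array([x,y,z])-o['position'])*100
    print('t',round(o['clock'],2),'pos',o['position'].round(4),'F',o['force'].round(2),'w',round(o['grip_width'],4),'shift cm',d.round(2),
      'twist to yaw-aligned',round(-((-np.pi/2-.0195)-np.arctan2(M[1,1],M[0,1])),3))
E
python3 -c "
from h import *
print(bot.tip_extent);go(.645,-.1155,.25)"
```

```text
0.008
t 0.1 pos [ 0.2258 -0.5825  0.2388] F [ 1.15  0.31 -0.15] w 0.0854 shift cm [ -1.1  -28.39 -55.97] twist to yaw-aligned 0.389
```

arm_command([
  {"dx": -1.1, "dy": -2, "dz": -4, "twist": 0.03},
  {"dx": -1.1, "dy": -4, "dz": -8, "twist": 0.06},
  {"dx": -1.1, "dy": -6, "dz": -12, "twist": 0.09},
  {"dx": -1.1, "dy": -8, "dz": -15.5, "twist": 0.12},
  {"dx": -1.1, "dy": -10, "dz": -19, "twist": 0.15},
  {"dx": -1.1, "dy": -11.5, "dz": -22.5, "twist": 0.18},
  {"dx": -1.1, "dy": -13, "dz": -26, "twist": 0.21},
  {"dx": -1.1, "dy": -15, "dz": -29.5, "twist": 0.24},
  {"dx": -1.1, "dy": -16.5, "dz": -33, "twist": 0.27},
  {"dx": -1.1, "dy": -18.5, "dz": -36.5, "twist": 0.3},
  {"dx": -1.1, "dy": -20, "dz": -40, "twist": 0.34},
  {"dx": -1.1, "dy": -22, "dz": -43.5, "twist": 0.389},
], grip=1, squeeze=20)

```text
clock: 1.1
position: [0.5528, -0.219, 0.2498]
tool_rot: [-0.758, 1.57, 2.362]
force: [0.4, -0.9, 0.3]
grip_width: 0.0003
```

```bash
python3 -c "
from h import *
go(.645,-.1155,.25)"
```

```text
t 1.1 pos [ 0.5528 -0.219   0.2498] F [ 0.36 -0.87  0.28] w 0.0003 shift cm [ -0.02 -10.55  -8.99] twist to yaw-aligned -0.002
```

arm_command([
  {"dy": -3, "dz": -2.5},
  {"dy": -6, "dz": -5},
  {"dy": -9, "dz": -7.5},
  {"dy": -10.55, "dz": -9},
  {"dy": -10.55, "dz": -9},
  {"dy": -10.55, "dz": -9},
])

```text
validation failed for argument at $.co...
```

```bash
python3 - <<'E'
from h import *
import cv2
go(.645,-.1155,.178)
print(imaging.camera_info('wrist'))
cv2.imwrite("pics/w1.png",imaging.grab_frame('wrist')[:,:,::-1])
a=imaging.grab_frame('scene')[130:305,180:365,::-1]
cv2.imwrite('pics/sc1.png',cv2.resize(a,None,fx=3.4,fy=3.4,interpolation=cv2.INTER_CUBIC))
E
```

```text
t 1.1 pos [ 0.5528 -0.219   0.2498] F [ 0.36 -0.87  0.28] w 0.0003 shift cm [  7.18 -10.54  -9.  ] twist to yaw-aligned -0.002
{'fx': 280.5693691904066, 'fy': 280.5693691904066, 'cx': 318.5486625369333, 'cy': 197.951881479259, 'origin': array([ 0.62063803, -0.21989749,  0.38446476]), 'attitude': array([ 2.87077650e+00,  1.36433668e-03, -1.59194533e+00])}
```

View pics/w1.png

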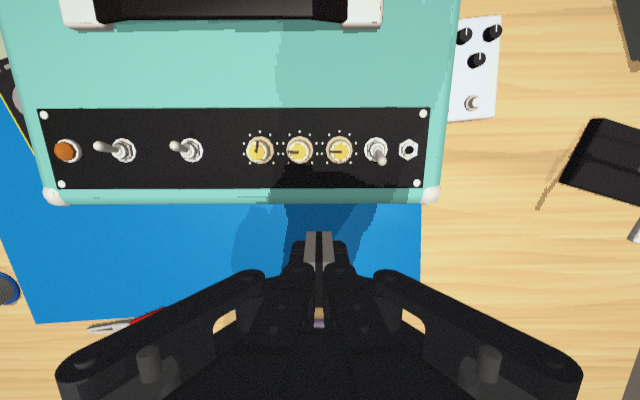

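View pics/sc1.png

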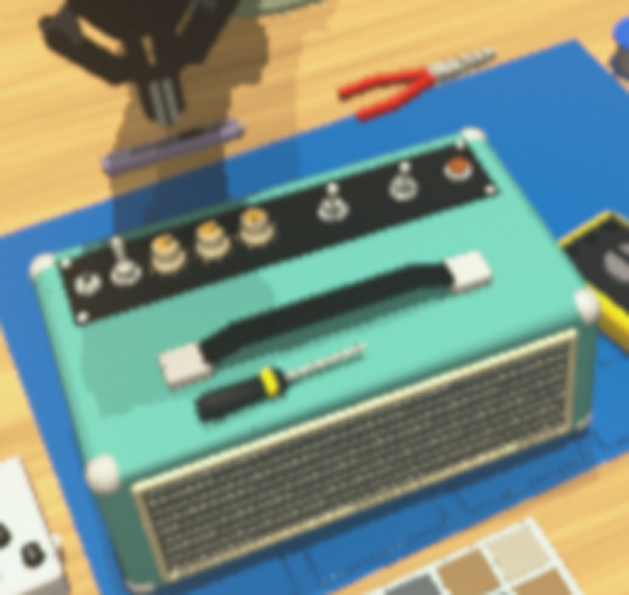

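The move was refused, probably because each row needs all four keys. The arm hasn't moved. The wrist view is useful: panel corners (37,109), (430,108), (440,188), (48,189); mains bushing (123,150), standby (191,150), jack (409,150), bright (376,150). I'll check the fit against it.

```bash
python3 - <<'E'
from h import *
pan=lambda dx,dy,z=.152:[-.055+dx,dy,z]
W={(37,109):pan(.033,.156),(430,108):pan(.033,-.156),(440,188):pan(-.033,-.156),(48,189):pan(-.033,.156),(123,150):pan(0,.092,.158),(191,150):pan(0,.037,.158),(376,150):pan(0,-.114,.158)}
ci=imaging.camera_info('wrist');w=np.array(list(W));P=np.array(list(W.values()))
print((proj(ci,amp([.6522,-.1535,-.0197],P))-w).round(1))
r=least_squares(lambda q:(proj(ci,amp(q,P))-w).ravel(),[.65,-.15,0]);print(r.x,r.fun.reshape(-1,2).round(1))
r=least_squares(lambda q:(proj(ci,amp(q,P[4:]))-w[4:]).ravel(),[.65,-.15,0]);print(r.x)
for q in (r.x,):
  print(amp(q,P[4:6]))
E
```

```text
[[ 9.2  1.9]
 [ 9.7  5.6]
 [-9.8  6.3]
 [17.6  2.5]
 [ 5.9  4.2]
 [ 6.3  4.7]
 [ 9.3  6. ]]
[ 0.65625403 -0.14752946 -0.01037482] [[  1.1  -1.4]
 [  3.   -1.6]
 [-15.2   0.1]
 [ 10.8  -0.3]
 [ -1.6   0.3]
 [ -1.1   0.1]
 [  2.8  -0.3]]
[ 0.65610326 -0.14760166 -0.0120539 ]
[[ 0.60221618 -0.0549454   0.158     ]
 [ 0.60155323 -0.1099414   0.158     ]]
```

arm_command([
  {"dx": 0, "dy": -3, "dz": -2.5, "twist": 0},
  {"dx": 0, "dy": -6, "dz": -5, "twist": 0},
  {"dx": 0, "dy": -9, "dz": -7.5, "twist": 0},
  {"dx": 0, "dy": -10.5, "dz": -9, "twist": 0},
  {"dx": 0, "dy": -10.5, "dz": -9, "twist": 0},
  {"dx": 0, "dy": -10.5, "dz": -9, "twist": 0},
])

```text
clock: 1.7
position: [0.6472, -0.1084, 0.249]
tool_rot: [-1.39, 1.567, 1.741]
force: [-0.3, 0.1, 0.0]
grip_width: 0.0003
```

That fit used a wrist pose read after the arm had drifted on, so I'm discarding it. I'll repeat it with a still arm.

```bash
python3 - <<'E'
from h import *
import cv2
go(.645,-.1155,.178)
print(np.abs(sensors.observe()['qd']).max())
ci=imaging.camera_info('wrist');im=imaging.grab_frame('wrist')[:,:,::-1].copy()
np.save('ci2.npy',ci,allow_pickle=True)
cv2.imwrite("pics/w2raw.png",im)
for y in (.136,.092,.037,-.02,-.114,-.14):
  u=proj(ci,amp([.6522,-.1535,-.0197],[-.055,y,.158]))[0];cv2.drawMarker(im,tuple(int(round(v)) for v in u),(0,0,255),0,10,1)
cv2.imwrite("pics/w2.png",im)
go(.645,-.1155,.178)
E
```

```text
t 1.7 pos [ 0.6472 -0.1084  0.249 ] F [-0.34  0.07  0.02] w 0.0003 shift cm [7.1  0.74 0.21] twist to yaw-aligned 0.008
0.036046157638558826
t 1.75 pos [ 0.6466 -0.1099  0.2493] F [-0.6  -0.98  0.47] w -0.0001 shift cm [7.12 0.59 0.15] twist to yaw-aligned 0.006
```

View pics/w2.png

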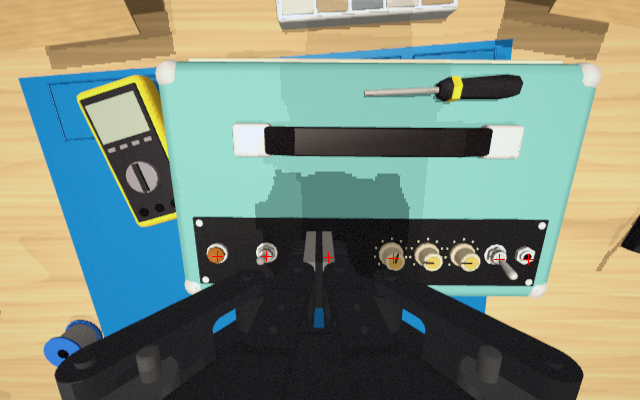

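The markers land on the lamp (217,255), mains bushing (266,255) and jack (526,256) to within 1–3 px, about 2 mm. The fit holds, with the pivots perhaps 1–2 mm further +x. Descending beside the standby lever.

arm_command([
  {"dx": 0, "dy": 0.6, "dz": 0, "twist": 0},
  {"dx": 2, "dy": 0.6, "dz": 0, "twist": 0},
  {"dx": 4, "dy": 0.6, "dz": 0, "twist": 0},
  {"dx": 5.5, "dy": 0.6, "dz": 0, "twist": 0},
  {"dx": 6.5, "dy": 0.6, "dz": 0, "twist": 0},
  {"dx": 7.1, "dy": 0.6, "dz": 0, "twist": 0},
  {"dx": 7.1, "dy": 0.6, "dz": 0, "twist": 0},
  {"dx": 7.1, "dy": 0.6, "dz": 0, "twist": 0},
  {"dx": 7.1, "dy": 0.6, "dz": 0, "twist": 0},
])

```text
clock: 2.5
position: [0.6468, -0.116, 0.1792]
tool_rot: [-1.715, 1.568, 1.413]
force: [0.0, 0.5, -0.0]
grip_width: 0.0001
```

```bash
python3 - <<'E'
from h import *
import cv2
go(.615,-.1155,.178)
cv2.imwrite('pics/w3.png',imaging.grab_frame('wrist')[:,:,::-1])
a=imaging.grab_frame('scene')[130:270,200:365,::-1]
cv2.imwrite('pics/sc3.png',cv2.resize(a,None,fx=4,fy=4,interpolation=cv2.INTER_CUBIC))
E
```

```text
t 2.5 pos [ 0.6468 -0.116   0.1792] F [ 0.02  0.46 -0.01] w 0.0001 shift cm [ 0.12 -0.01  3.18] twist to yaw-aligned 0.006
```

View pics/w3.png

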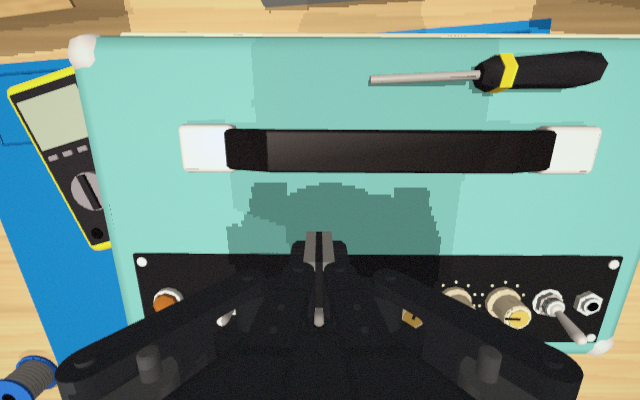

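View pics/sc3.png

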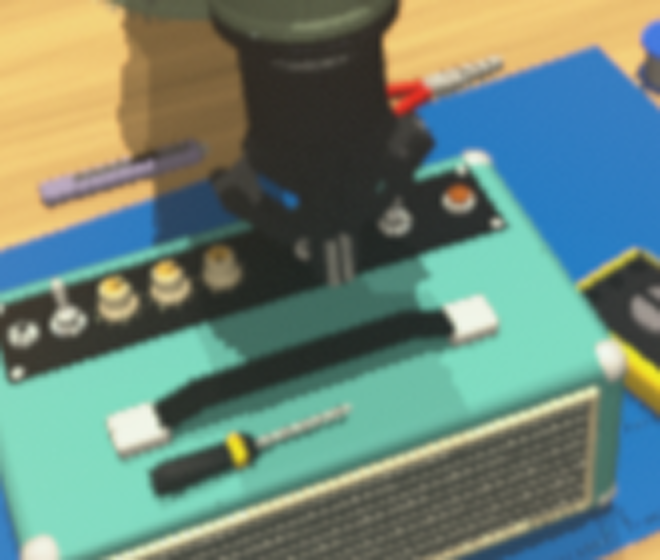

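The standby lever shows at (319,318), centred behind the fingers. Pushing towards -x.

arm_command([
  {"dx": 0.1, "dy": 0, "dz": 1, "twist": 0},
  {"dx": 0.1, "dy": 0, "dz": 2, "twist": 0},
  {"dx": 0.1, "dy": 0, "dz": 2.4, "twist": 0},
  {"dx": 0.1, "dy": 0, "dz": 2.7, "twist": 0},
  {"dx": 0.1, "dy": 0, "dz": 2.9, "twist": 0},
  {"dx": 0.1, "dy": 0, "dz": 3.0, "twist": 0},
  {"dx": 0.1, "dy": 0, "dz": 3.1, "twist": 0},
  {"dx": 0.1, "dy": 0, "dz": 3.2, "twist": 0},
  {"dx": 0.1, "dy": 0, "dz": 3.3, "twist": 0},
  {"dx": 0.1, "dy": 0, "dz": 3.4, "twist": 0},
  {"dx": 0.1, "dy": 0, "dz": 3.4, "twist": 0},
  {"dx": 0.1, "dy": 0, "dz": 3.4, "twist": 0},
])

```text
clock: 3.6
position: [0.6125, -0.1153, 0.1779]
tool_rot: [-1.469, 1.567, 1.659]
force: [0.3, -0.4, 0.7]
grip_width: 0.0002
```

```bash
python3 - <<'E'
from h import *
go(.645,-.116,.179)
E
```

```text
t 3.6 pos [ 0.6125 -0.1153  0.1779] F [ 0.26 -0.44  0.72] w 0.0002 shift cm [-0.12  0.03 -3.25] twist to yaw-aligned 0.006
```

Force is near zero, which fits the lever having snapped over. I'll push 1.5 mm further to be sure, then back off and lift to look.

arm_command([
  {"dx": 0, "dy": 0, "dz": 0.1, "twist": 0},
  {"dx": 0, "dy": 0, "dz": 0.15, "twist": 0},
  {"dx": 0, "dy": 0, "dz": 0.15, "twist": 0},
])

```text
clock: 3.85
position: [0.6108, -0.1153, 0.1778]
tool_rot: [-1.379, 1.567, 1.75]
force: [-0.1, -0.7, -0.5]
grip_width: 0.0
```

arm_command([
  {"dx": 0, "dy": 0, "dz": -1, "twist": 0},
  {"dx": 0, "dy": 0, "dz": -2.5, "twist": 0},
  {"dx": 0, "dy": 0, "dz": -3.3, "twist": 0},
  {"dx": -2, "dy": 0, "dz": -3.3, "twist": 0},
  {"dx": -4, "dy": 0, "dz": -3.3, "twist": 0},
  {"dx": -6, "dy": 0, "dz": -3.3, "twist": 0},
  {"dx": -7, "dy": 0, "dz": -3.3, "twist": 0},
  {"dx": -7, "dy": -2, "dz": -3.3, "twist": 0},
  {"dx": -7, "dy": -4.5, "dz": -3.3, "twist": 0},
  {"dx": -7, "dy": -5.5, "dz": -3.3, "twist": 0},
  {"dx": -7, "dy": -5.5, "dz": -3.3, "twist": 0},
  {"dx": -7, "dy": -5.5, "dz": -3.3, "twist": 0},
])

```text
clock: 4.85
position: [0.6445, -0.0609, 0.2476]
tool_rot: [-1.233, 1.568, 1.896]
force: [0.1, -0.4, -0.2]
grip_width: 0.0
```

```bash
python3 - <<'E'
from h import *
import cv2
go(.6465,-.0604,.178)
cv2.imwrite('pics/w4.png',imaging.grab_frame('wrist')[:,:,::-1])
go(.6465,-.0604,.178)
a=imaging.grab_frame('scene')[130:270,200:365,::-1]
cv2.imwrite('pics/sc4.png',cv2.resize(a,None,fx=4,fy=4,interpolation=cv2.INTER_CUBIC))
E
```

```text
t 4.85 pos [ 0.6445 -0.0609  0.2476] F [ 0.11 -0.45 -0.23] w 0.0 shift cm [ 6.96 -0.03 -0.21] twist to yaw-aligned 0.007
t 4.9 pos [ 0.6444 -0.0618  0.2476] F [ 0.38 -0.74  0.19] w -0.0001 shift cm [ 6.96 -0.12 -0.22] twist to yaw-aligned 0.006
```

View pics/w4.png

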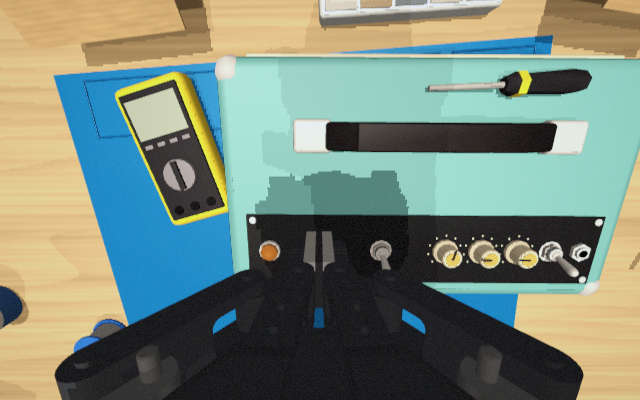

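View pics/sc4.png

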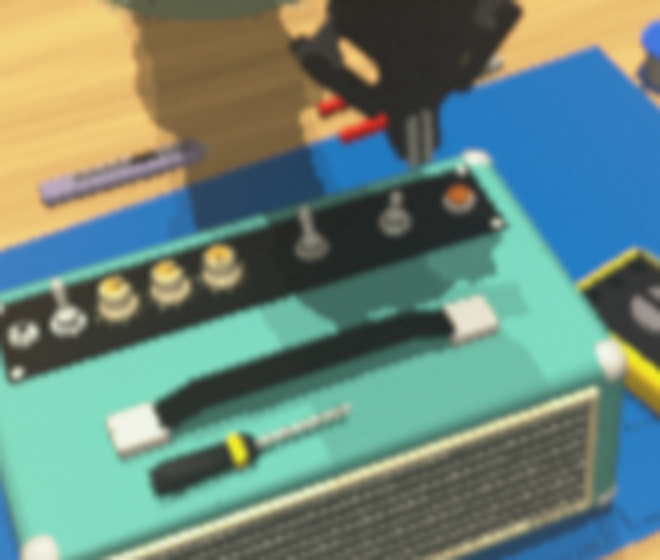

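Standby is over: in the scene crop its lever at (308,225) now looks like the bright lever at (60,300), and mains at (396,205) is still on. In the wrist view standby at (383,260) leans to the rear. Now mains.

arm_command([
  {"dx": 0, "dy": -0.1, "dz": -0.2, "twist": 0},
  {"dx": 2, "dy": -0.1, "dz": -0.2, "twist": 0},
  {"dx": 4, "dy": -0.1, "dz": -0.2, "twist": 0},
  {"dx": 5.5, "dy": -0.1, "dz": -0.2, "twist": 0},
  {"dx": 6.5, "dy": -0.1, "dz": -0.2, "twist": 0},
  {"dx": 7, "dy": -0.1, "dz": -0.2, "twist": 0},
  {"dx": 7, "dy": -0.1, "dz": -0.2, "twist": 0},
  {"dx": 7, "dy": -0.1, "dz": -0.2, "twist": 0},
  {"dx": 7, "dy": -0.1, "dz": -0.2, "twist": 0},
])

```text
clock: 5.7
position: [0.6468, -0.0612, 0.1786]
tool_rot: [-1.679, 1.568, 1.448]
force: [0.2, 0.3, 0.1]
grip_width: 0.0001
```

```bash
python3 - <<'E'
from h import *
go(.6118,-.0604,.178)
E
```

```text
t 5.7 pos [ 0.6468 -0.0612  0.1786] F [0.24 0.34 0.12] w 0.0001 shift cm [ 0.06 -0.03  3.51] twist to yaw-aligned 0.005
```

arm_command([
  {"dx": 0, "dy": 0, "dz": 1, "twist": 0},
  {"dx": 0, "dy": 0, "dz": 2, "twist": 0},
  {"dx": 0, "dy": 0, "dz": 2.4, "twist": 0},
  {"dx": 0, "dy": 0, "dz": 2.7, "twist": 0},
  {"dx": 0, "dy": 0, "dz": 2.9, "twist": 0},
  {"dx": 0, "dy": 0, "dz": 3.0, "twist": 0},
  {"dx": 0, "dy": 0, "dz": 3.1, "twist": 0},
  {"dx": 0, "dy": 0, "dz": 3.2, "twist": 0},
  {"dx": 0, "dy": 0, "dz": 3.3, "twist": 0},
  {"dx": 0, "dy": 0, "dz": 3.4, "twist": 0},
  {"dx": 0, "dy": 0, "dz": 3.5, "twist": 0},
  {"dx": 0, "dy": 0, "dz": 3.5, "twist": 0},
])

```text
clock: 6.7
position: [0.6115, -0.0607, 0.1784]
tool_rot: [-1.407, 1.568, 1.72]
force: [0.2, 0.9, -0.0]
grip_width: 0.0001
```

arm_command([
  {"dx": 0, "dy": 0, "dz": -1, "twist": 0},
  {"dx": 0, "dy": 0, "dz": -2.5, "twist": 0},
  {"dx": 0, "dy": 0, "dz": -3.3, "twist": 0},
  {"dx": -2, "dy": 0, "dz": -3.3, "twist": 0},
  {"dx": -4, "dy": 0, "dz": -3.3, "twist": 0},
  {"dx": -6, "dy": 0, "dz": -3.3, "twist": 0},
  {"dx": -9, "dy": 0, "dz": -3.3, "twist": 0},
  {"dx": -10, "dy": -2, "dz": -2, "twist": 0},
  {"dx": -10, "dy": -5, "dz": 1, "twist": 0},
  {"dx": -10, "dy": -8, "dz": 4, "twist": 0},
  {"dx": -10, "dy": -11, "dz": 7, "twist": 0},
  {"dx": -10, "dy": -11, "dz": 7, "twist": 0},
])

```text
clock: 7.7
position: [0.5389, 0.0555, 0.2791]
tool_rot: [-1.209, 1.566, 1.924]
force: [0.6, 0.8, 0.1]
grip_width: -0.0002
```

```bash
python3 - <<'E'
from h import *
import cv2
go(.6465,-.0604,.178)
cv2.imwrite('pics/w5.png',imaging.grab_frame('wrist')[:,:,::-1])
a=imaging.grab_frame('scene')[130:305,180:400,::-1]
cv2.imwrite('pics/sc5.png',cv2.resize(a,None,fx=3.4,fy=3.4,interpolation=cv2.INTER_CUBIC))
E
```

```text
t 7.7 pos [0.5389 0.0555 0.2791] F [0.61 0.82 0.12] w -0.0002 shift cm [ 10.05  11.54 -10.87] twist to yaw-aligned 0.011
```

View pics/w5.png

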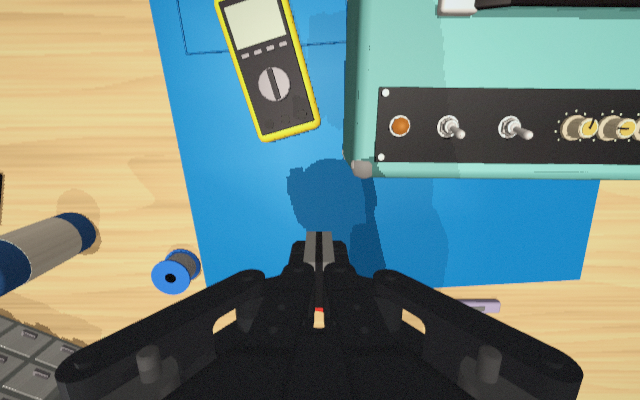

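View pics/sc5.png

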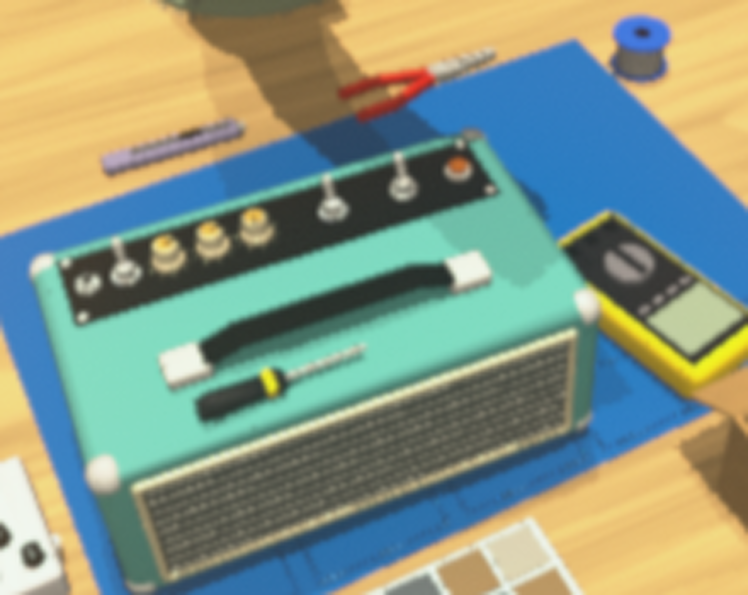

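All three levers now lean the same way, to the rear: in the scene crop bright is at (120,255), standby at (331,195) and mains at (402,175). The wrist view agrees, with mains at (453,130) and standby at (516,128). The screwdriver, multimeter and pedal haven't moved, and the gripper is clear.

```bash
python3 -c "
from h import *
print(order.job_done())"
```

```text
the job is handed in; nothing more can be done
None
```

The amplifier is shut down in the order asked. I flipped standby first and confirmed it in the pictures, then flipped mains to off. The job was handed in at about 8 s, with the gripper clear of everything.

- **Switches:** the last scene picture shows the mains, standby and bright levers all leaning to the rear edge. The wrist view agrees for mains and standby; the bright switch was out of its frame.
- **Bystanders:** the screwdriver and multimeter look unmoved in the last pictures. The part of the pedal in view looks unmoved too.
- **Forces:** readings at the end of each move stayed under about 1 N; I did not see forces during the moves.
- **What went wrong along the way:**
  - One move call was refused because its rows left out some values; the arm did not move.
  - My first wrist-camera fit disagreed with the other views by 4–6 mm. I had read the camera pose after the arm drifted on, so I discarded the fit. A repeat agreed to about 2 mm.

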